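Shut the screwdriver case and push it between the drives onto the mat

TASK

Tip the lid of the small aluminium screwdriver case shut with a fingertip, then push the closed case along the shelf, through the narrow gap between the two silver drives, until it has come out on the other side and lies wholly on the grey mat, lengthwise along it. Only push: do not lift the case, do not press hard against the drives or jam the case on them, and leave everything else where it is. Finish with the lid still shut and the hand clear.

Things in the scene. Friction and masses are not known exactly. Their poses are not given: they have to be found in the camera images.
- shelf: white pull-out shelf, a flat board 390 (x) by 900 (y) mm, fixed; origin at the middle of its top face, which is level and 50 mm above the table; x points away from the robot, y to its left. Everything below except the mouse stands on it
- case: loose flat aluminium screwdriver case, 58 (its x) by 130 (its y, long) mm, upright corners rounded by 6 mm; the base is 16 mm high and with the lid shut 26 mm; about 0.36 kg with the lid, it slides easily on the shelf. Origin at the centre of the underside of the base, z up. It starts to the left (+y) of the drives with its lid open; the lid is hinged along the top edge of the base on the +x long side (the side away from the robot)
- case_lid (a joint): lid angle, rad: 0 shut flat on the base, 1.65 to 1.95 as it starts (leaning back past upright, away from the robot; 1.95 is its stop, and it may lean there). Once pushed over to less than about 0.9 it falls shut by its own weight. The lid is 58 by 130 mm and 10 mm thick; the hinge line is 29 mm to +x of the case's origin and 16 mm above its underside; well under 1 N at the free edge moves it
- lid_edge (a point): middle of the lid's free long edge (half-way through its thickness); its y axis runs along that edge
- drive_front: silver external drive nearer the robot, stuck to the shelf (does not move), 78 (x) by 118 (y) by 22 mm high, upright corners rounded by 10 mm; origin at the centre of its underside, z up. The gap runs along its y axis on its +x side
- drive_back: the other silver drive, same size, stuck down parallel to and level with the first on its +x side (origin at the centre of its underside). Between the two is a straight gap 64 to 67 mm wide (their origins are 142 to 145 mm apart) and 118 mm long
- mat: grey silicone mat let in flush with the shelf to the right (-y) of the drives, beyond the far mouth of the gap and parallel to it, 110 (x) by 165 (y) mm; origin at its centre on the shelf's top, z up. Nothing catches on its edges
- hub: bystander: black USB hub, 38 by 92 by 17 mm, loose, near the back of the shelf behind the mat; origin at the centre of its underside
- adapter: bystander: black plug-in power adapter, 58 by 36 by 28 mm, loose, at the left front corner of the shelf; origin at the centre of its underside
- screwdriver: bystander: blue-handled small screwdriver, 152 mm long along its x, 13 mm thick, loose, lying near the front edge of the shelf at the right; origin under about its middle
- screw_jar: bystander: small clear jar with white cap, 42 mm across, 45 mm high, loose, towards the right end of the shelf; origin at the centre of its underside
- mouse: bystander: grey computer mouse, 85 by 48 by 28 mm, loose, on the table in front of the shelf at the left; origin at the centre of its underside
- torch: bystander: black torch, 114 mm long, 36 mm thick, loose, lying at the right end of the shelf; origin under about its middle

How it is judged (in metres and radians):
On the way, in this order (a step that is already met when the one before it is completed fails the run):
1. the lid is shut while the case is still in front of the gap (value of joint case_lid below 0.08 rad and y of case in the frame of drive_front above 0.09 m), for 0.2 s.
2. the closed case is in the gap between the drives, flat on the shelf (value of joint case_lid below 0.08 rad and y of case in the frame of drive_front between -0.035 and 0.035 m and x of case in the frame of drive_front between 0.06 and 0.085 m and z of case in the frame of shelf below 0.006 m), for 0.1 s.
At the end, for the whole second after the job is handed in: The case lies flat and still, lid shut (under 0.08 rad), wholly on the mat (its centre within 28 mm of the mat's centre across the mat and 20 mm along it, so that at most 3 mm hangs over), its long side within 0.15 rad of the mat's (x of case in the frame of mat between -0.028 and 0.028 m and y of case in the frame of mat between -0.02 and 0.02 m and angle between the y axis of case and the y axis of mat, either way round below 0.15 rad and z of case in the frame of shelf below 0.004 m and angle between case's own z axis and vertical below 0.05 rad and value of joint case_lid below 0.08 rad and linear speed of case below 0.01 m/s); the robot touches nothing.
It fails at once if the case is lifted off the shelf or tipped up (z of case in the frame of shelf above 0.01 m or angle between case's own z axis and vertical above 0.2 rad).
It fails at once if the case is jammed hard against a drive (over 25 N) (contact force between case and drive_front above 25 N or contact force between case and drive_back above 25 N).
It fails at once if the hand presses hard on a drive (over 15 N) (contact force between any of the fingers, the arm and drive_front above 15 N or contact force between any of the fingers, the arm and drive_back above 15 N).
It fails at once if a bystander is moved by more than 15 mm (distance of any of hub, adapter, screwdriver, screw_jar, mouse, torch from where it was at the start of the episode above 0.015 m).
It also fails if it takes over 70 s, if anything falls off the work surface, if the arm or the gripper's body presses on something with over 40 N, if the wrist force passes 120 N, or if a joint passes its speed limit or range.

ROBOT

A 6-joint arm with a two-finger parallel gripper is mounted at the origin on the work surface. World frame = base frame: x ahead of the robot, y to its left, z up, the work surface at z = 0. Lengths are in m, angles in degrees, forces in N, time in s.
With the tool pointing down it reaches from about 0.4 to 0.825 m from the base axis. Payload 7 kg.
Tool frame: the origin (TCP) lies on the centre line of the jaws, within the pads' length; the fingertips stand 17 mm ahead of it and the grasp point (between the pads) lies 2 mm behind it; z points along the fingers, y is the direction in which the jaws open and shut (so a half turn about z gives the same grasp; the last joint's range is limited). The gripper opens to 88 mm and grips with 3 to 60 N. Pads are 19 mm wide; open, the fingers measure 130 mm over their backs; the gripper's body (78 mm by 193 mm) begins 47 mm behind the grasp point.
Start: joints at [87.267, 20.546, 0.682, 0, -70.136, -16.507], TCP at [0.222, 0.637, 0.209] pointing down, gripper open.
Joint ranges: [-176.03, 176.03], [-82.01, 121.73], [-58.28, 71.71], [-173.87, 95.51], [-174.79, -0.11], [-173.66, 173.66]. Speed limits (degrees/s): [136.94, 136.94, 172.46, 180, 180, 180].

INTERFACE

Orientations are given as [roll, pitch, yaw] about the fixed x, y, z axes, in that order (R = Rz(yaw) Ry(pitch) Rx(roll)).
In Python, from plant import telemetry, vision, close_job, recognise, silhouettes, place_of gives the robot as it stands.
- The arm moves only by the shell command python3 -m handwheel 'ROWS'. ROWS is JSON, a list that holds one entry, the list of rows, each a list of 5 numbers: the shift along the tool's x, y, z in m, then the turn about the tool's z in rad, then the closure, from 0 (fully open) to 1 (shut). In form: [[[tx, ty, tz, yaw, gripper], ...]]. A call has 1 to 20 rows; each row shifts and turns the commanded pose from where the row before left it, along the tool's axes as they then stand; what a row does not reach is not made up. A row lasts 1/12 s, in which the tool goes at most 41.7 mm and 7.16 degrees, less where a joint would pass 70% of its speed; a pose out of reach is approached as far as the arm can. A call with a gripper value outside its range is refused whole. The fingers move at their own pace and stop on an object; the grip force is fixed at half the most. Time passes only in rows, so rows that do not move let the fingers close. It gives the time, the measured TCP pose, the force and the opening at its end, in the units of the state.
- telemetry.get_obs(): the state, without advancing time (a new reading comes with each control period).
- vision.snapshot(name): name is "scene" or "top" or "wrist"; returns a dict with "color" (420x560x3 uint8, red, green, blue), "mtx" (3x3 intrinsics, pixels), "dist" ([k1, k2, p1, p2, k3] as OpenCV has them; the pictures are not rectified), "cam_to_world" (4x4, takes a point from camera to world coordinates); the wrist camera has in their place "tool_from_camera" (4x4, takes a point from camera to tool coordinates, whose origin is the TCP and whose axes are the flange's). Camera axes: x right, y down, z forward; pixel columns grow to the right and rows downward; lengths in m; the calibration is good to about 2 mm. A picture is of the moment at which its call begins: read the wrist's pose just before it. There is no depth.
- close_job(): hands the job in, once; it reports no verdict.
Trained networks look in a picture, given as the dict that the camera call returned (one of the last four; its "shot" number tells which), for a name from the list of things; names that differ only in an ending like _2 or _b are one class to them, and where a whole thing is asked for, a point or a joint stands for the part that bears it (a point fixed in the world has none). Each returns a list of dicts, best first, with "conf" (0 to 1); they miss things now and then, are a little off and sometimes report something else, mostly with a low value. They report only what shows in the picture. A call takes as long as a camera call.
- recognise(name, picture): "xy" ([column, row] in pixels, amid what is visible of it).
- silhouettes(name, picture): "region" (420x560 bool, what is visible of it) and "xy" ([column, row] in pixels, amid what is visible of it).
- place_of(name, picture): "xy" ([column, row] in pixels: a listed point, or the origin of a listed thing).
The state is a dict: "clock": time; "joint_pos": joint angles; "qvel": joint speeds; "tau": joint torques, N m; "tool_pos": TCP position; "orientation": TCP orientation; "force": force on the tool from outside, world axes, zero at the start; "moment": the same for the moment, N m; "opening": finger opening in m.
Only numpy, scipy, OpenCV 4.12 (cv2) and the standard library are available. Lean on these libraries where they do the work, as an engineer would, in place of code of your own. Each camera call takes 0.05 s, during which the arm holds its last target.

## Working session

There is one attempt and no reset: what is moved stays moved. The work goes in short steps, Python scripts to look and compute and a shell command to move; the robot and the scene stay as the last step left them, time stands still between calls to the robot, and variables do not carry over. Pictures are saved under pics/ and viewed, and the job is handed in when it is done.

```bash
ls; mkdir -p pics
cat > h.py <<'E'
import numpy as np, cv2
from plant import telemetry, vision, close_job, recognise, silhouettes, place_of
from scipy.spatial.transform import Rotation as R
def pose():
    o=telemetry.get_obs(); T=np.eye(4); T[:3,:3]=R.from_euler('xyz',o['orientation'],degrees=True).as_matrix(); T[:3,3]=o['tool_pos']; return T,o
def snap(n,fn=None):
    T,o=pose(); p=vision.snapshot(n)
    p['C']=np.array(p['cam_to_world']) if 'cam_to_world' in p else T@np.array(p['tool_from_camera'])
    if fn: cv2.imwrite('pics/'+fn,cv2.resize(p['color'][:,:,::-1],None,fx=1.4,fy=1.4))
    return p
def w(p,xy,z):
    u=cv2.undistortPoints(np.array(xy,float).reshape(-1,1,2),np.array(p['mtx']),np.array(p['dist'])).reshape(-1,2)
    d=np.c_[u,np.ones(len(u))]@p['C'][:3,:3].T; c=p['C'][:3,3]
    return c+d*((z-c[2])/d[:,2])[:,None]
def px(p,X):
    M=np.linalg.inv(p['C']); r,_=cv2.Rodrigues(M[:3,:3])
    return cv2.projectPoints(np.array(X,float).reshape(-1,3),r,M[:3,3],np.array(p['mtx']),np.array(p['dist']))[0].reshape(-1,2)
E
python3 - <<'E'
from h import *
np.set_printoptions(precision=4,suppress=True)
print({k:np.round(v,3) for k,v in telemetry.get_obs().items()})
for n in['scene','top']:
    p=snap(n,n+'0.png'); print(n,p['C'][:3,3])
    for k in ['case','lid_edge','drive_front','drive_back','mat','shelf','hub','adapter','screwdriver','screw_jar','mouse','torch']:
        for r in place_of(k,p)[:2]: print(k,np.round(r['xy'],1),round(r['conf'],2),w(p,r['xy'],0.05)[0])
E
```

```text
pics
{'clock': np.float64(0.0), 'joint_pos': array([ 87.266,  20.591,   0.633,  -0.02 , -70.134, -16.506]), 'qvel': array([-0.072,  0.023, -0.029,  0.001,  0.077,  0.067]), 'tau': array([ -0.   , -58.27 ,  29.307,   6.998,   0.007,  -0.   ]), 'tool_pos': array([0.222, 0.637, 0.208]), 'orientation': array([179.907,  -0.008, -19.246]), 'force': array([-0.164, -0.011,  0.752]), 'moment': array([-0.029, -0.002, -0.003]), 'opening': np.float64(0.088)}
scene [ 1.4202 -0.0009  0.8185]
case [347.3 220.8] 0.73 [0.5691 0.1629 0.05  ]
lid_edge [352.1 217.8] 0.77 [0.5588 0.1758 0.05  ]
drive_front [284.4 207.4] 0.77 [0.514 0.015 0.05 ]
drive_back [275.2 248.2] 0.68 [ 0.6539 -0.0093  0.05  ]
drive_back [435.1 193.2] 0.63 [0.4729 0.4034 0.05  ]
mat [206.5 222.5] 0.78 [ 0.5622 -0.1718  0.05  ]
mat [188.8 196.2] 0.35 [ 0.4603 -0.227   0.05  ]
shelf [280.3 237.9] 0.78 [0.6212 0.0028 0.05  ]
hub [112.6 218.2] 0.68 [ 0.5382 -0.4078  0.05  ]
hub [179.5 280.7] 0.61 [ 0.7441 -0.2124  0.05  ]
adapter [437.1 193.1] 0.92 [0.4726 0.4088 0.05  ]
screwdriver [188.1 197.1] 0.73 [ 0.4639 -0.2283  0.05  ]
screwdri
[... 351 characters left out ...]
0.88 [0.6482 0.1643 0.05  ]
lid_edge [169.8 283.1] 0.33 [0.3377 0.2995 0.05  ]
drive_front [279.1 215.9] 0.63 [0.5139 0.0129 0.05  ]
drive_front [226.  166.9] 0.52 [0.6498 0.1569 0.05  ]
drive_back [284.3 162.4] 0.62 [ 0.6616 -0.0021  0.05  ]
mat [347.7 197.5] 0.58 [ 0.563  -0.1723  0.05  ]
shelf [285.3 172.3] 0.6 [ 0.6337 -0.0046  0.05  ]
hub [358.9 133.8] 0.86 [ 0.7429 -0.2097  0.05  ]
adapter [432.  202.9] 0.74 [ 0.5469 -0.4015  0.05  ]
adapter [133.1 228.8] 0.72 [0.4811 0.4034 0.05  ]
screwdriver [367.6 236.9] 0.73 [ 0.456 -0.222  0.05 ]
screw_jar [419.2 161.7] 0.8 [ 0.6625 -0.3736  0.05  ]
mouse [168.3 284.8] 0.92 [0.3334 0.3033 0.05  ]
torch [429.8 200.7] 0.62 [ 0.553  -0.3958  0.05  ]
```

View pics/scene0.png

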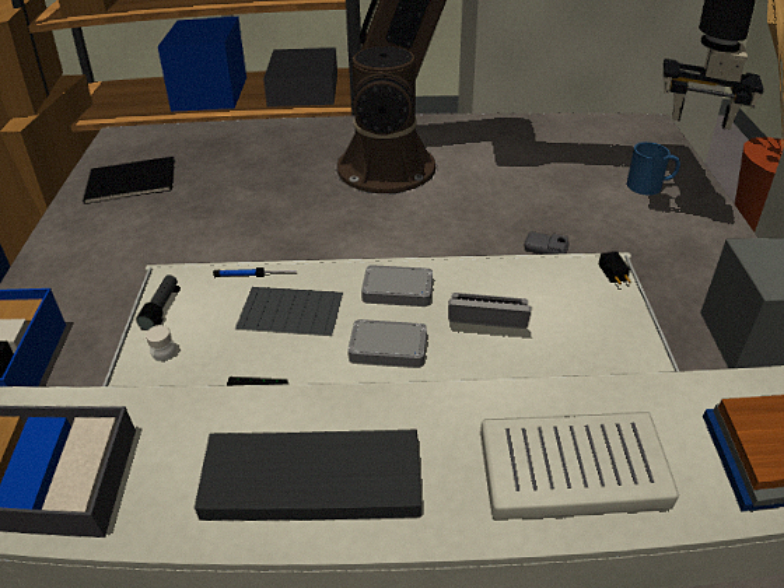

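View pics/top0.png

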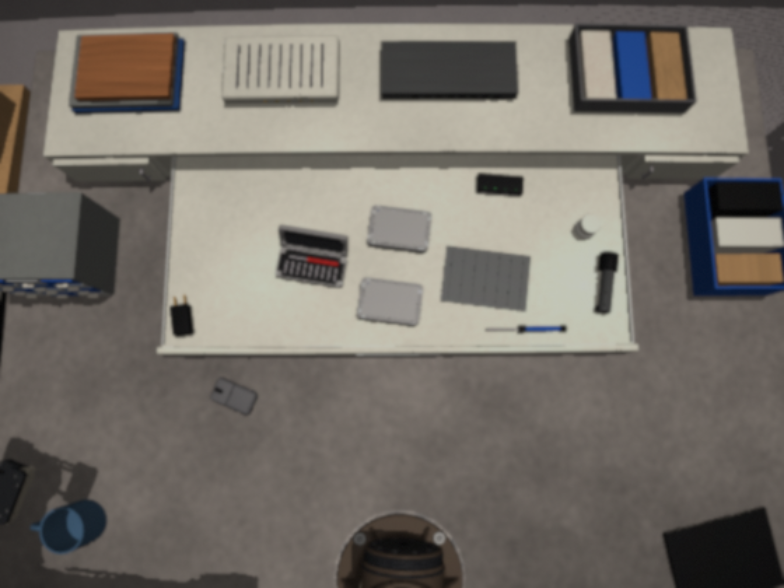

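Scene view: the open case is at about (489,311), drives at (397,285) and (387,342), and the mat at (289,311). The top view shows the same layout, with the gap turned roughly -7° and the case to its left. Next I'll fit the outlines precisely.

```bash
cat > fit.py <<'E'
from h import *
from scipy.optimize import minimize
def rr(lx,ly,r):
    a=np.linspace(0,np.pi/2,5); P=[]
    for k,(sx,sy) in enumerate([(1,1),(-1,1),(-1,-1),(1,-1)]):
        P.append(np.c_[sx*(lx/2-r)+r*np.cos(a+k*np.pi/2),sy*(ly/2-r)+r*np.sin(a+k*np.pi/2)])
    return np.vstack(P)
def prism(x,y,yaw,lx,ly,r,z0,z1):
    P=rr(lx,ly,r)@np.array([[np.cos(yaw),np.sin(yaw)],[-np.sin(yaw),np.cos(yaw)]])+[x,y]
    return np.vstack([np.c_[P,np.full(len(P),z)] for z in (z0,z1)])
S=4
def mask(p,X,box):
    q=px(p,X); h=cv2.convexHull(((q-box[:2])*S*16).astype(np.int32))
    m=np.zeros(((box[3]-box[1])*S,(box[2]-box[0])*S),np.uint8); cv2.fillConvexPoly(m,h,1,cv2.LINE_8,4); return m
def fitmasks(obs,model,x0,step):
    """obs: list (p, region) ; minimise 1-IoU"""
    D=[]
    for p,m in obs:
        ys,xs=np.nonzero(m); b=np.array([xs.min()-15,ys.min()-15,xs.max()+16,ys.max()+16])
        M=cv2.warpAffine(m.astype(np.uint8)*255,np.float32([[S,0,(0.5-b[0])*S-.5],[0,S,(0.5-b[1])*S-.5]]),((b[2]-b[0])*S,(b[3]-b[1])*S),flags=cv2.INTER_LINEAR)>127
        D.append((p,M,b))
    def cost(v):
        c=0
        for p,M,b in D:
            k=np.zeros(M.shape,bool)
            for X in model(v): k|=mask(p,X,b-0.5).astype(bool) if False else mask(p,X,b)[:M.shape[0],:M.shape[1]].astype(bool)
            c+=1-(k&M).sum()/(k|M).sum()
        return c/len(D)
    s=np.vstack([x0]+[np.array(x0)+np.eye(len(x0))[i]*step[i] for i in range(len(x0))])
    r=minimize(cost,x0,method='Nelder-Mead',options=dict(initial_simplex=s,xatol=1e-5,fatol=1e-5,maxiter=400)); return r.x,r.fun
E
python3 - <<'E'
from fit import *
np.set_printoptions(precision=4,suppress=True)
ps={n:snap(n) for n in['scene','top']}
def near(k,p,X):
    c=px(p,[X])[0]; L=silhouettes(k,p); L=[r for r in L if np.hypot(*(r['xy']-c))<15]; 
    return L[0]['region'] if L else None
st=[.01,.01,.05]
res={}
for k,X,f in [('drive_front',(.512,.012,.06),lambda v:[prism(*v,.078,.118,.01,.05,.072)]),
 ('drive_back',(.66,-.004,.06),lambda v:[prism(*v,.078,.118,.01,.05,.072)]),
 ('mat',(.563,-.172,.05),lambda v:[prism(*v,.110,.165,.002,.05,.0501)])]:
    for sel in (['top'],['scene'],['top','scene']):
        o=[(ps[n],near(k,ps[n],X)) for n in sel]; o=[a for a in o if a[1] is not None]
        if o: print(k,sel,*fitmasks(o,f,[X[0],X[1],-.12],st))
def casem(v):
    x,y,a,t=v; base=prism(x,y,a,.058,.130,.006,.05,.066)
    L=prism(0,0,0,.058,.130,.006,0,.010)+[-.029,0,0]  # hinge at 0, shut extends -x
    c,s=np.cos(t),np.sin(t)
    L=np.c_[L[:,0]*c+L[:,2]*s, L[:,1], -L[:,0]*s+L[:,2]*c] + [.029,0,.066]
    Rz=np.array([[np.cos(a),-np.sin(a),0],[np.sin(a),np.cos(a),0],[0,0,1]])
    return [base, L@Rz.T+[x,y,0]]
X=(.583,.168,.066)
for sel in (['top'],['scene'],['top','scene']):
    o=[(ps[n],near('case',ps[n],X)) for n in sel]; o=[a for a in o if a[1] is not None]
    if o: print('case',sel,*fitmasks(o,casem,[X[0],X[1],-.12,1.8],st+[.1]))
    for n in sel: cv2.imwrite(f'pics/m_{n}.png',(near('case',ps[n],X)*255).astype(np.uint8)) if near('case',ps[n],X) is not None else print('none')
for n in ps: print([ (r['xy'],r['conf']) for r in place_of('lid_edge',ps[n])][:1])
E
```

```text
drive_front ['scene'] [ 0.5142  0.0139 -0.1064] 0.038089590365842585
drive_front ['top', 'scene'] [ 0.5142  0.0139 -0.1064] 0.038089590365842585
drive_back ['top'] [ 0.655  -0.0054 -0.1195] 0.04527991218441274
drive_back ['scene'] [ 0.6563 -0.005  -0.1623] 0.04226718403547669
drive_back ['top', 'scene'] [ 0.6557 -0.0052 -0.1284] 0.04926110822699131
mat ['top'] [ 0.5591 -0.1697 -0.1299] 0.03662106910302354
mat ['scene'] [ 0.5593 -0.1708 -0.1273] 0.036806786160415994
mat ['top', 'scene'] [ 0.5592 -0.1705 -0.1292] 0.037447375517489445
case ['top'] [ 0.5804  0.1634 -0.1703  1.9434] 0.0209242071430914
none
case ['top', 'scene'] [ 0.5804  0.1634 -0.1703  1.9434] 0.0209242071430914
none
[([352.8, 219.8], 0.98)]
[([226.9, 166.4], 0.86)]
```

```bash
python3 -m handwheel '[[[0,0,0,-0.083,1],[0,0,0,-0.083,1],[0.0185,0.02,-0.003,0,1],[0.0185,0.02,-0.003,0,1],[0.0185,0.02,-0.003,0,1],[0.0185,0.02,-0.003,0,1],[0.0185,0.02,-0.003,0,1],[0.0185,0.02,-0.003,0,1],[0.0185,0.02,-0.003,0,1],[0.0185,0.02,-0.003,0,1],[0.0185,0.02,-0.003,0,1],[0.0185,0.02,-0.003,0,1],[0.0185,0.02,-0.003,0,1],[0.0185,0.02,-0.003,0,1]]]'
```

```text
clock: 3.77
tool_pos: [0.4012, 0.362, 0.2456]
orientation: [-180.0, -0.0, -9.7]
force: [-0.3, 0.4, 0.0]
opening: 0.002
```

```bash
python3 -m handwheel '[[[0.0245,0.0138,0,0,1],[0.0245,0.0138,0,0,1],[0.0245,0.0138,0,0,1],[0.0245,0.0138,0,0,1],[0.0245,0.0138,0,0,1],[0.0245,0.0138,0,0,1],[0.0245,0.0138,0,0,1],[0.0245,0.0138,0,0,1],[0.0245,0.0138,0,0,1],[0.0245,0.0138,0,0,1],[0.0245,0.0138,0,0,1],[0.0245,0.0138,0,0,1],[0,0,0,0,1]]]'
python3 - <<'E'
from h import *
snap('wrist','w1.png');snap('top','t1.png')
E
```

```text
clock: 4.85
tool_pos: [0.6651, 0.1471, 0.244]
orientation: [179.9, 0.0, -9.9]
force: [-1.0, 0.6, -1.2]
opening: 0.0002
```

View pics/w1.png

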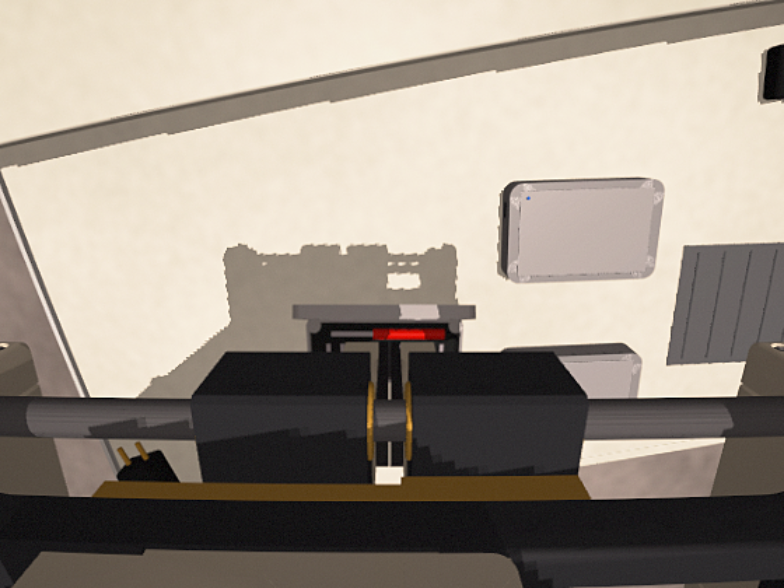

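View pics/t1.png

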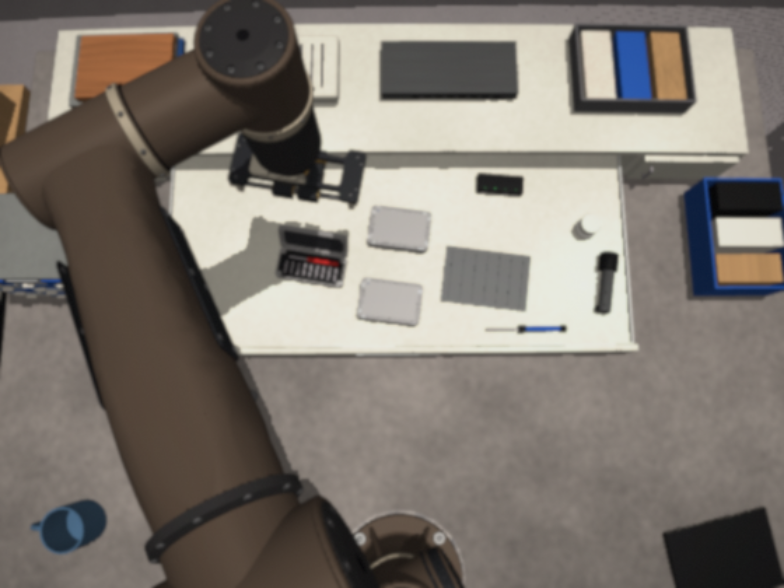

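```bash
python3 -m handwheel '[[[0.004,0,0.02,0,1],[0.004,0,0.02,0,1],[0,0,0.02,0,1],[0,0,0.02,0,1],[0,0,0.02,0,1],[0,0,0.02,0,1],[0,0,0.012,0,1],[0,0,0,0,1]]]'
python3 - <<'E'
from h import *
snap('wrist','w2.png')
E
```

```text
clock: 5.62
tool_pos: [0.6682, 0.1491, 0.1103]
orientation: [179.9, 0.2, -9.7]
force: [-0.6, 0.4, -0.7]
opening: 0.0006
```

View pics/w2.png

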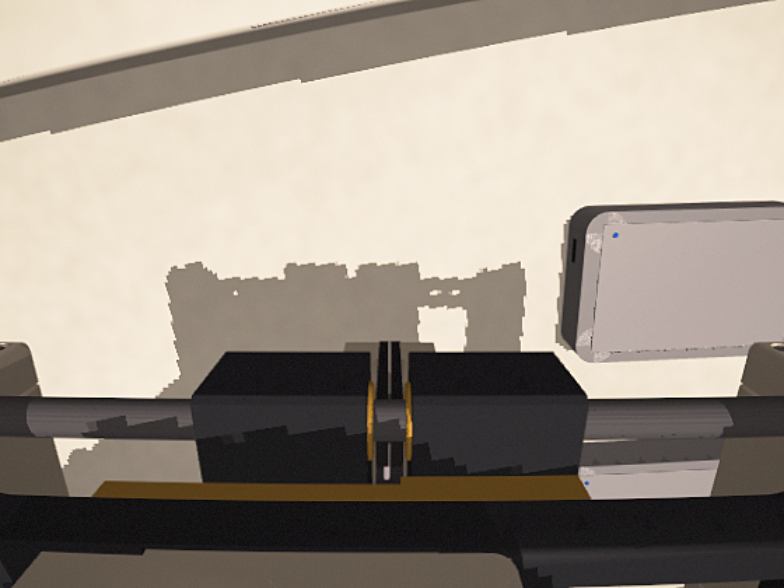

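```bash
python3 -m handwheel '[[[-0.006,0,0,0,1],[-0.006,0,0,0,1],[-0.006,0,0,0,1],[-0.006,0,0,0,1],[-0.006,0,0,0,1],[-0.006,0,0,0,1],[-0.006,0,0,0,1],[-0.006,0,0,0,1],[-0.006,0,0,0,1],[-0.006,0,0,0,1],[-0.006,0,0,0,1],[-0.006,0,0,0,1],[-0.006,0,0,0,1],[0,0,0,0,1],[0,0,0,0,1],[0,0,0,0,1]]]'
python3 - <<'E'
from h import *
snap('wrist','w3.png');snap('scene','s3.png')
E
```

```text
clock: 7.0
tool_pos: [0.5937, 0.1622, 0.1133]
orientation: [-180.0, -0.0, -9.7]
force: [-0.1, 0.4, -0.4]
opening: 0.0002
```

View pics/w3.png

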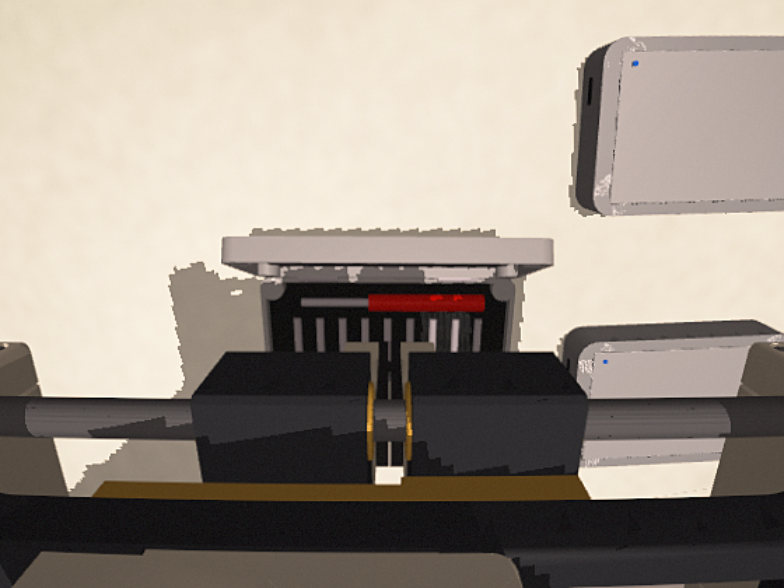

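View pics/s3.png

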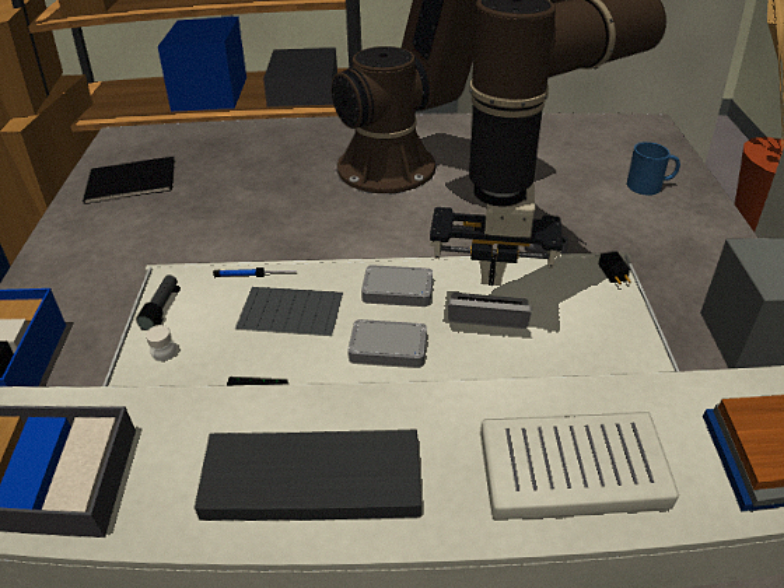

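Run:
```python
from fit import *
np.set_printoptions(precision=4,suppress=True)
T,o=pose(); p=snap('wrist')
print(p['mtx'],'\n',p['C'],np.array(p['tool_from_camera']))
tip=T@np.c_[np.array([[0,0,.017],[.0095,0,.017],[-.0095,0,.017],[0,0.02,.017],[0,0,0]]),np.ones(5)].T
print(tip.T[:,:3],px(p,tip.T[:,:3])*1.4)
# lid edge px in w3 (1.4x): 
for z in (.11,.115,.12): print(z,w(p,np.array([[222,238],[552,238],[552,262],[222,262]])/1.4,z))
print(w(p,np.array([[258,400],[262,285],[522,285]])/1.4,.066))
for k in ('lid_edge',):
  for n in ('wrist','scene','top'):
    q=snap(n); print(n,[(np.array(r['xy']),r['conf'],w(q,r['xy'],.118)) for r in place_of(k,q)][:1])
```

```text
[[329.1728   0.     277.8033]
 [  0.     329.1728 204.0328]
 [  0.       0.       1.    ]] 
 [[-0.1673 -0.9428 -0.2882  0.6723]
 [-0.9859  0.1599  0.0493  0.1476]
 [-0.0004  0.2924 -0.9563  0.2879]
 [ 0.      0.      0.      1.    ]] [[ 0.0018 -0.9563 -0.2925  0.0799]
 [ 1.      0.0018  0.0001  0.0011]
 [ 0.0004 -0.2925  0.9563 -0.1748]
 [ 0.      0.      0.      1.    ]]
[[0.5938 0.1621 0.0961]
 [0.6031 0.1605 0.0961]
 [0.5844 0.1637 0.0961]
 [0.5904 0.1424 0.0961]
 [0.5938 0.1621 0.1131]] [[386.4169 330.8581]
 [386.4199 310.9661]
 [386.4144 350.2016]
 [430.9591 330.9217]
 [386.1874 346.7185]]
0.11 [[0.649  0.2183 0.11  ]
 [0.6273 0.0902 0.11  ]
 [0.6175 0.0909 0.11  ]
 [0.6396 0.2209 0.11  ]]
0.115 [[0.6497 0.2163 0.115 ]
 [0.6285 0.0918 0.115 ]
 [0.6191 0.0925 0.115 ]
 [0.6405 0.2189 0.115 ]]
0.12 [[0.6503 0.2143 0.12  ]
 [0.6298 0.0934 0.12  ]
 [0.6206 0.0941 0.12  ]
 [0.6414 0.2168 0.12  ]]
[[0.5527 0.2408 0.066 ]
 [0.6165 0.2222 0.066 ]
 [0.5945 0.0927 0.066 ]]
wrist [(array([279.1, 178.4]), 0.76, array([[0.6349, 0.1532, 0.118 ]]))]
scene [(array([352. , 215.9]), 0.92, array([[0.6288, 0.1608, 0.118 ]]))]
top [(array([221.7, 166.6]), 0.65, array([[0.6323, 0.1596, 0.118 ]]))]
```

Run:
```python
from fit import *
np.set_printoptions(precision=4,suppress=True)
T,o=pose(); p=snap('wrist'); s=snap('scene')
c=p['color'][225:350,120:430,::-1]; cv2.imwrite('pics/z1.png',cv2.resize(c,None,fx=2.5,fy=2.5))
c=s['color'][140:240,290:430,::-1].copy(); c=cv2.resize(c,None,fx=5,fy=5,interpolation=cv2.INTER_CUBIC)
for z,col in ((0,(0,255,0)),(.017,(0,0,255)),(-.017,(255,0,0))):
    q=px(s,(T@[0,0,z,1])[:3])[0]; print(z,q); cv2.circle(c,tuple(((q-[290,140])*5+2).astype(int)),4,col,-1)
cv2.imwrite('pics/z2.png',c)
```

```text
0 [350.3396 207.1956]
0.017 [349.7621 212.8986]
-0.017 [350.9254 201.3767]
```

View pics/z1.png

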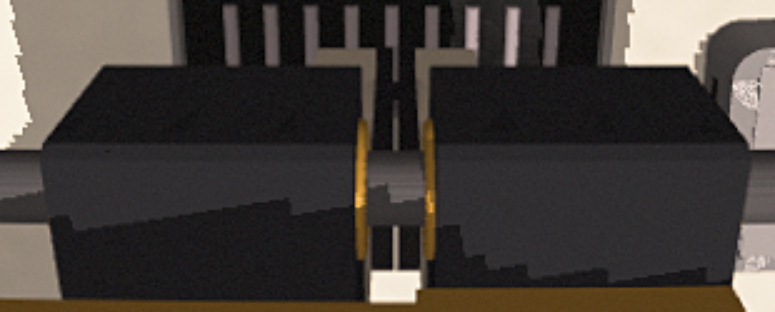

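View pics/z2.png

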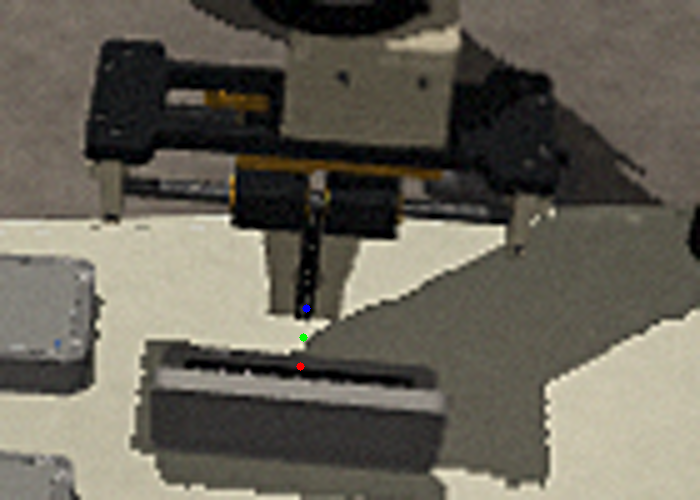

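The finger passed over the lid. Both cameras show the tips about 30 mm higher than the nominal figures. I'll back off and check the height against the drive, whose size is known.

```bash
python3 -m handwheel '[[[0,0,-0.03,0,1],[0,0,-0.03,0,1],[0,0,-0.03,0,1],[0.02,0,-0.02,0,1],[0.02,0,0,0,1],[0.02,0,0,0,1],[0.02,0,0,0,1],[0,0,0,0,1],[0,0,0,0,1]]]'
python3 - <<'E'
from fit import *
np.set_printoptions(precision=4,suppress=True)
T,o=pose(); p=snap('wrist'); t=snap('top'); s=snap('scene')
print(o['tool_pos'],o['opening'])
C0=p['C'].copy()
for k in ('drive_back','mat'):
    L=silhouettes(k,p); print(k,[(r['xy'],r['conf']) for r in L])
m=[r for r in silhouettes('drive_back',p) if r['conf']>.4][0]['region']
def f(v):
    p['C'][2,3]=C0[2,3]+v[3]; return [prism(*v[:3],.078,.118,.01,.05,.072)]
print(fitmasks([(p,m)],f,[.655,-.005,-.12,0],[.01,.01,.05,.01]))
p['C']=C0
print(fitmasks([(p,m)],lambda v:[prism(*v[:3],.078,.118,.01,.05,.072)],[.655,-.005,-.12],[.01,.01,.05]))
c=s['color'][90:240,270:430,::-1].copy(); c=cv2.resize(c,None,fx=4,fy=4,interpolation=cv2.INTER_CUBIC)
for z,col in ((0,(0,255,0)),(.017,(0,0,255)),(-.017,(255,0,0))):
    q=px(s,(T@[0,0,z,1])[:3])[0]; cv2.circle(c,tuple(((q-[270,90])*4+2).astype(int)),4,col,-1)
cv2.imwrite('pics/z3.png',c)
E
```

```text
clock: 8.3
tool_pos: [0.6727, 0.1482, 0.2221]
orientation: [180.0, 0.1, -9.8]
force: [0.1, -0.1, -0.9]
opening: 0.0004
[0.6727 0.1482 0.2221] 0.00043254328169232666
drive_back [([424.0, 175.4], 0.59)]
mat [([518.3, 223.5], 0.64)]
(array([ 0.6553, -0.0062, -0.1305,  0.0024]), np.float64(0.013752145554411288))
(array([ 0.6559, -0.0051, -0.1299]), np.float64(0.017517234808528626))
```

View pics/z3.png

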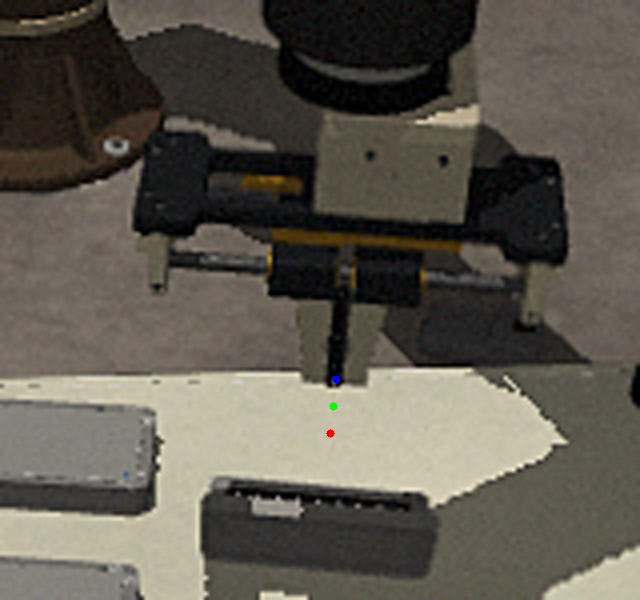

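```bash
python3 -m handwheel '[[[0,0,0.025,0,1],[0,0,0.025,0,1],[0,0,0.025,0,1],[0,0,0.025,0,1],[0,0,0.02,0,1],[0,0,0.015,0,1],[0,0,0,0,1],[0,0,0,0,1]]]'
python3 - <<'E'
from fit import *
T,o=pose(); s=snap('scene'); print(o['tool_pos'],o['force'])
c=s['color'][120:260,280:430,::-1].copy(); c=cv2.resize(c,None,fx=4,fy=4,interpolation=cv2.INTER_CUBIC)
cv2.imwrite('pics/z4.png',c)
E
```

```text
clock: 9.27
tool_pos: [0.6719, 0.1486, 0.088]
orientation: [179.9, 0.1, -9.7]
force: [-0.4, -0.8, 0.7]
opening: 0.0002
[0.6718797  0.14859145 0.08798431] [-0.36857358 -0.84544822  0.71685044]
```

View pics/z4.png

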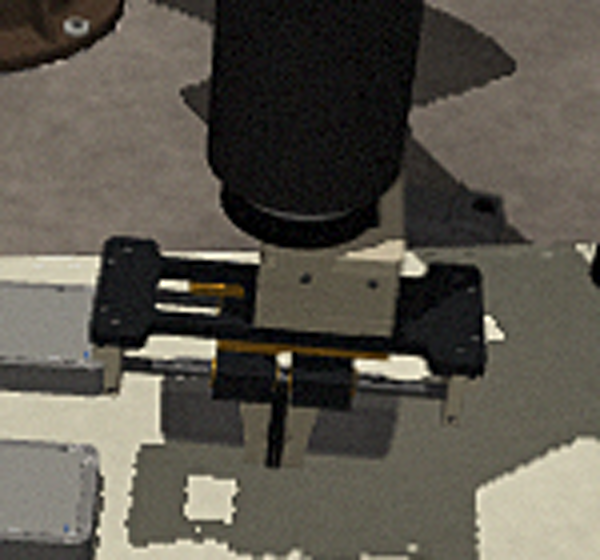

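The finger is now behind the lid, with its tip at (275,465) in the crop, overlapping the lid. Next I push toward -x.

```bash
python3 -m handwheel '[[[-0.006,0,0,0,1],[-0.006,0,0,0,1],[-0.006,0,0,0,1],[-0.006,0,0,0,1],[-0.006,0,0,0,1],[-0.006,0,0,0,1],[-0.006,0,0,0,1],[-0.006,0,0,0,1],[-0.006,0,0,0,1],[-0.006,0,0,0,1],[-0.006,0,0,0,1],[-0.006,0,0,0,1],[-0.006,0,0,0,1],[-0.006,0,0,0,1],[0,0,0,0,1],[0,0,0,0,1]]]'
python3 - <<'E'
from h import *
snap('wrist','w5.png');s=snap('scene')
c=s['color'][120:260,280:430,::-1].copy(); c=cv2.resize(c,None,fx=4,fy=4,interpolation=cv2.INTER_CUBIC)
cv2.imwrite('pics/z5.png',c)
E
```

```text
clock: 10.65
tool_pos: [0.5894, 0.163, 0.0883]
orientation: [-180.0, -0.0, -9.7]
force: [-0.1, -0.6, -0.0]
opening: 0.0005
```

View pics/z5.png

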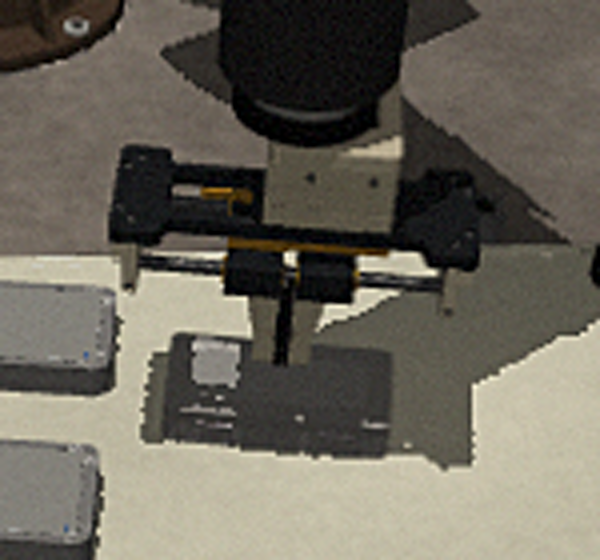

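View pics/w5.png

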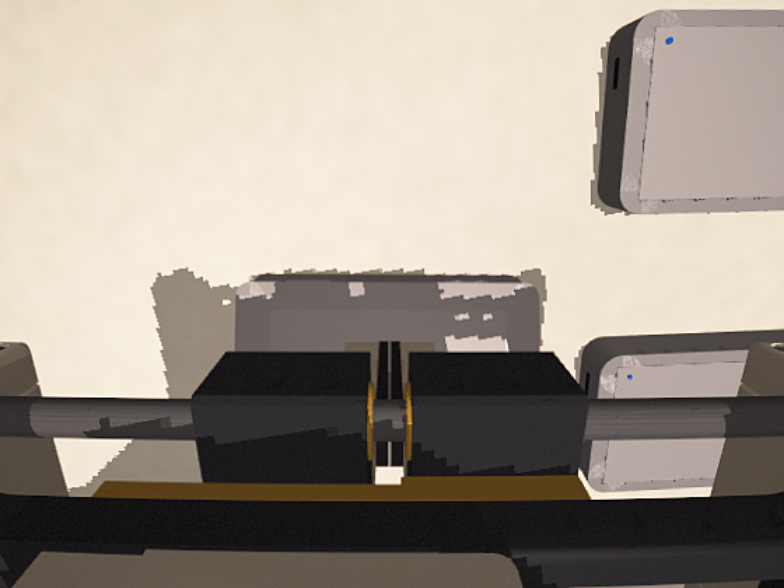

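The lid is shut. Next I raise the hand, open the jaws part way so it pushes at two points, and measure again.

```bash
python3 -m handwheel '[[[0,0,-0.03,0,0.43],[0,0,-0.03,-0.038,0.43],[0,0,-0.03,0,0.43],[0,0,-0.02,0,0.43],[-0.021,0,0,0,0.43],[-0.021,0,0,0,0.43],[-0.021,0,0,0,0.43],[-0.021,0,0,0,0.43],[0,0,0,0,0.43],[0,0,0,0,0.43]]]'
cat > meas.py <<'E'
from fit import *
np.set_printoptions(precision=4,suppress=True)
def cl(v): return [prism(*v[:3],.058,.130,.006,.05,.076)]
def dr(v): return [prism(*v[:3],.078,.118,.010,.05,.072)]
def mt(v): return [prism(*v[:3],.110,.165,.002,.05,.0501)]
G=np.array([.585,.0044]); A=-.131
def gf(xy,A=None):
    A=globals()['A'] if A is None else A
    d=np.asarray(xy)[:2]-globals()['G']; return np.array([d[0]*np.cos(A)+d[1]*np.sin(A),-d[0]*np.sin(A)+d[1]*np.cos(A)])
def get(k,p,f,x0):
    c=px(p,[[x0[0],x0[1],.06]])[0]; L=[r for r in silhouettes(k,p) if np.hypot(*(np.array(r['xy'])-c))<40]
    if not L: return None
    m=L[0]['region']; ys,xs=np.nonzero(m)
    cut=xs.min()<2 or ys.min()<2 or xs.max()>557 or ys.max()>417
    v,e=fitmasks([(p,m)],f,list(x0),[.01,.01,.05]); return v,e,cut,L[0]['conf']
E
python3 - <<'E'
from meas import *
T,o=pose(); print(o['tool_pos'],o['opening'])
w_=snap('wrist','w6.png'); t=snap('top'); s=snap('scene','s6.png')
for n,p in (('wrist',w_),('top',t),('scene',s)):
    for k,f,x0 in (('case',cl,(.58,.163,-.17)),('drive_front',dr,(.514,.014,-.13)),('drive_back',dr,(.656,-.005,-.13))):
        r=get(k,p,f,x0)
        if r: print(n,k,r[0],gf(r[0]),*r[1:])
print(gf(o['tool_pos']))
E
```

```text
clock: 11.58
tool_pos: [0.506, 0.1741, 0.1988]
orientation: [-180.0, -0.0, -7.5]
force: [0.7, 0.4, 0.7]
opening: 0.0497
[0.506  0.1741 0.1988] 0.04969741316456246
wrist case [ 0.5807  0.1642 -0.1741] [-0.0251  0.1578] 0.0231370119299269 False 0.78
wrist drive_front [ 0.5136  0.0136 -0.1288] [-0.072  -0.0002] 0.011967894920509647 False 0.93
wrist drive_back [ 0.6556 -0.0047 -0.1287] [0.0712 0.0002] 0.25947895107431673 True 0.75
top case [ 0.5946  0.1811 -0.2499] [-0.0136  0.1764] 0.8345899167376909 False 0.66
top drive_front [ 0.5127  0.0133 -0.1514] [-0.0729 -0.0007] 0.03785670112200723 False 0.6
top drive_back [ 0.6556 -0.0046 -0.1503] [0.0711 0.0003] 0.05053361306211801 False 0.67
scene case [ 0.5799  0.1646 -0.1771] [-0.026   0.1582] 0.0418196742558431 False 0.61
scene drive_front [ 0.5135  0.0135 -0.1156] [-0.0721 -0.0003] 0.04510552209296981 False 0.57
scene drive_back [ 0.6552 -0.005  -0.1194] [ 0.0708 -0.0002] 0.030076799428469414 False 0.89
[-0.1005  0.1579]
```

View pics/w6.png

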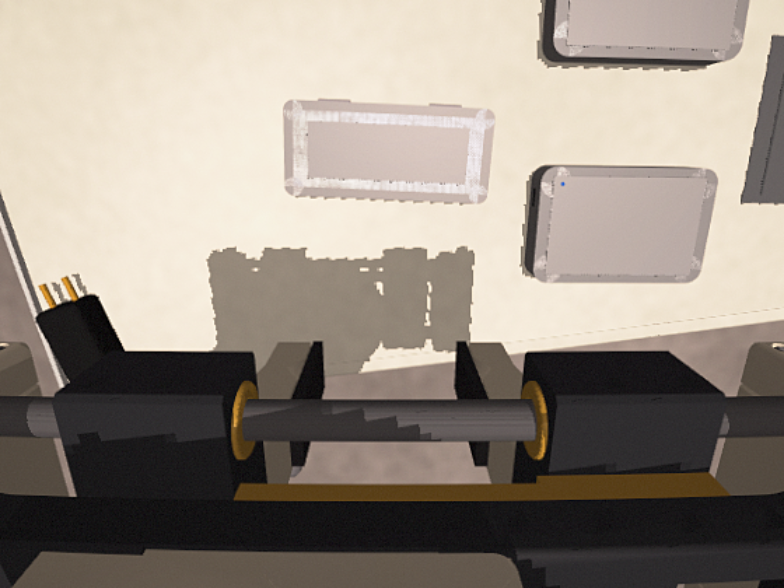

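View pics/s6.png

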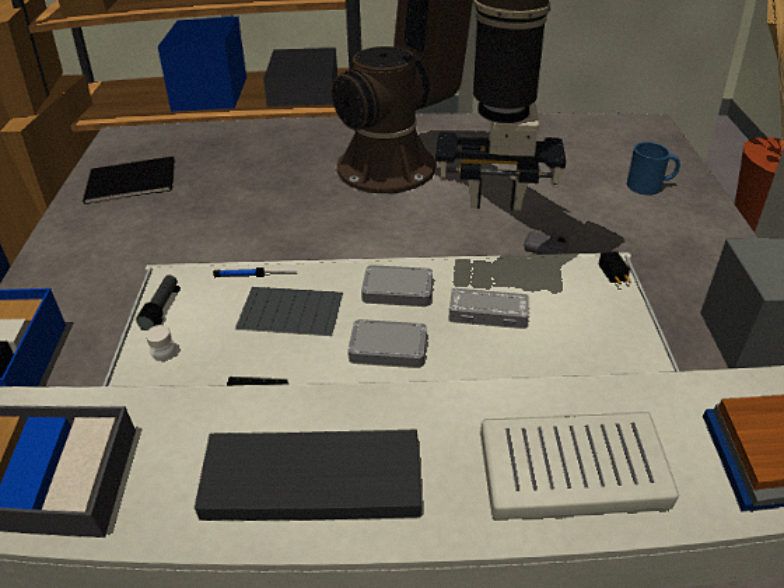

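```bash
python3 -m handwheel '[[[0,0,0.026,0,0.43],[0,0,0.026,0,0.43],[0,0,0.026,0,0.43],[0,0,0.026,0,0.43],[0,0,0.026,0,0.43],[0,0,0.02,0,0.43],[0,0,0,0,0.43],[0,0,0,0,0.43]]]'
python3 - <<'E'
from meas import *
T,o=pose(); s=snap('scene'); print(o['tool_pos'],o['force'])
c=s['color'][120:260,280:430,::-1].copy(); c=cv2.resize(c,None,fx=4,fy=4,interpolation=cv2.INTER_CUBIC)
for z in(0,-.017):
  q=px(s,(T@[0,0.035,z,1])[:3])[0];cv2.circle(c,tuple(((q-[280,120])*4+2).astype(int)),3,(0,0,255),-1)
cv2.imwrite('pics/z7.png',c)
E
```

```text
clock: 12.85
tool_pos: [0.5059, 0.1734, 0.0477]
orientation: [179.9, 0.1, -7.5]
force: [0.1, 0.5, 0.8]
opening: 0.0499
[0.5059 0.1734 0.0477] [0.1147 0.5009 0.763 ]
```

View pics/z7.png

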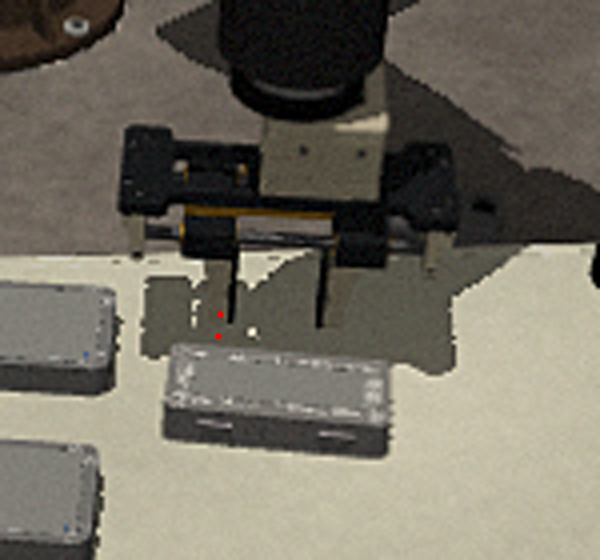

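```bash
python3 -m handwheel '[[[0,0,0.007,0,0.43],[0.01,0,0,0,0.43],[0.01,0,0,0,0.43],[0.01,0,0,0,0.43],[0.005,0,0,0,0.43],[0.004,0,0,0,0.43],[0.004,0,0,0,0.43],[0.004,0,0,0,0.43],[0.004,0,0,0,0.43],[0.004,0,0,0,0.43],[0.004,0,0,0,0.43],[0,0,0,0,0.43],[0,0,0,0,0.43]]]'
python3 - <<'E'
from meas import *
T,o=pose(); w_=snap('wrist','w8.png'); s=snap('scene'); print(o['tool_pos'],gf(o['tool_pos']),o['force'])
for n,p in (('wrist',w_),('scene',s)):
    for k,f,x0 in (('case',cl,(.60,.163,-.13)),):
        r=get(k,p,f,x0)
        if r: print(n,k,r[0],gf(r[0]),*r[1:])
E
```

```text
clock: 13.98
tool_pos: [0.5656, 0.1663, 0.0412]
orientation: [-180.0, -0.1, -7.6]
force: [-0.3, -0.3, -1.4]
opening: 0.0504
[0.5656 0.1663 0.0412] [-0.0404  0.1579] [-0.2875 -0.326  -1.3556]
wrist case [ 0.6063  0.1615 -0.1293] [0.0006 0.1585] 0.02349476385952498 False 0.8
scene case [ 0.6066  0.1622 -0.1132] [0.0008 0.1593] 0.04599652055840797 False 0.82
```

View pics/w8.png

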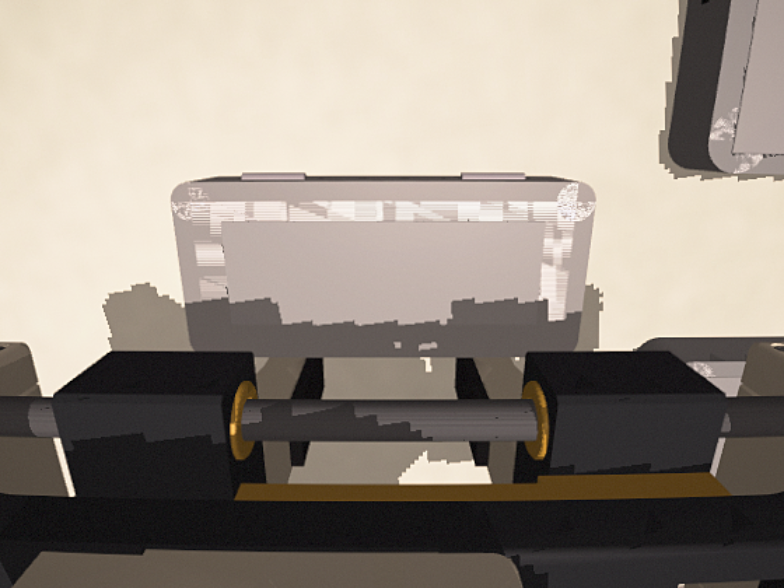

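```bash
python3 -m handwheel '[[[-0.01,0,0,0,0.43],[-0.015,0,0,0,0.43],[0,0,-0.03,0,0.91],[0,0,-0.03,0,0.91],[0,0,-0.03,0,0.91],[0,0,0,0,0.91]]]'
python3 - <<'E'
from meas import *
T,o=pose(); print(o['tool_pos'],gf(o['tool_pos']),o['joint_pos'],o['opening'])
E
```

```text
clock: 14.68
tool_pos: [0.5427, 0.1711, 0.1375]
orientation: [-179.7, -0.5, -7.5]
force: [2.3, 1.5, -0.3]
opening: 0.0289
[0.5427 0.1711 0.1375] [-0.0637  0.1598] [ 37.2783  13.6204 -19.1439   0.1272 -56.6914  45.1936] 0.028911347308054627
```

```bash
python3 -m handwheel '[[[0.0107,-0.018,0,0,0.91],[0.0107,-0.018,0,0,0.91],[0.0107,-0.018,0,0,0.91],[0.0107,-0.018,0,0,0.91],[0.0107,-0.018,0,0,0.91],[0.0107,-0.018,0,0,0.91],[0,0,0,0.1208,0.91],[0,0,0,0.1208,0.91],[0,0,0,0.1208,0.91],[0,0,0,0.1208,0.91],[0,0,0,0.1208,0.91],[0,0,0,0.1208,0.91],[0,0,0,0.1208,0.91],[0,0,0,0.1208,0.91],[0,0,0,0.1208,0.91],[0,0,0,0.1208,0.91],[0,0,0,0.1208,0.91],[0,0,0,0.1208,0.91],[0,0,0,0.1208,0.91],[0,0,0,0,0.91]]]'
python3 - <<'E'
from meas import *
T,o=pose(); w_=snap('wrist','w9.png'); s=snap('scene'); print(o['tool_pos'],gf(o['tool_pos']),o['opening'],o['orientation'])
for n,p in (('wrist',w_),('scene',s)):
    for k,f,x0 in (('case',cl,(.606,.162,-.13)),('drive_front',dr,(.514,.014,-.13)),('drive_back',dr,(.656,-.005,-.13)),('mat',mt,(.559,-.17,-.13))):
        r=get(k,p,f,x0)
        if r: print(n,k,r[0],gf(r[0]),*r[1:])
E
```

```text
clock: 16.35
tool_pos: [0.6172, 0.2681, 0.1309]
orientation: [180.0, 0.0, -97.8]
force: [-0.3, -0.1, 0.8]
opening: 0.0078
[0.6172 0.2681 0.1309] [-0.0025  0.2657] 0.007848847985168985 [179.9888   0.001  -97.8438]
wrist case [ 0.606   0.1625 -0.1351] [0.0001 0.1595] 0.09975093102460453 True 0.96
scene case [ 0.6069  0.1621 -0.1268] [0.0011 0.1592] 0.04089142479120156 False 0.85
scene drive_front [ 0.5127  0.0136 -0.1347] [-0.0729 -0.0003] 0.043398308201544666 False 0.63
scene mat [ 0.5593 -0.1714 -0.1308] [-0.0025 -0.1776] 0.024775687409551383 False 0.73
```

View pics/w9.png

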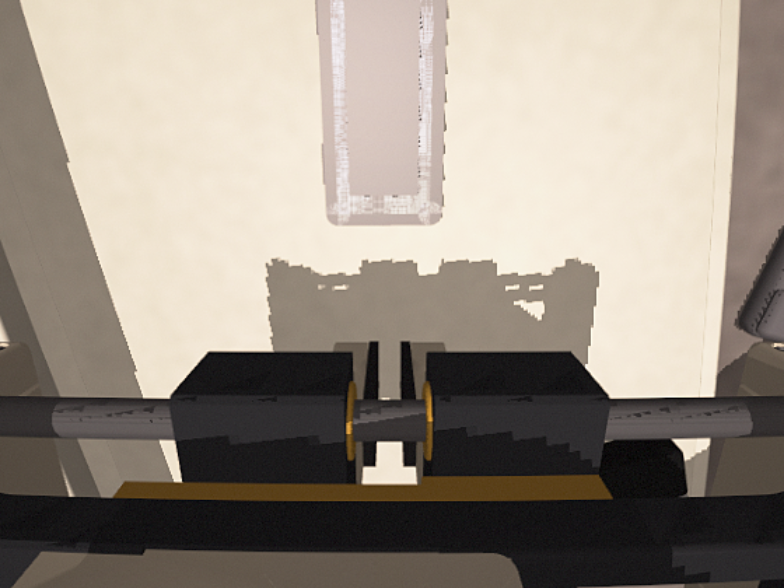

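```bash
python3 -m handwheel '[[[0,-0.0028,0.02,-0.005,0.91],[0,0,0.02,0,0.91],[0,0,0.02,0,0.91],[0,0,0.02,0,0.91],[0,0,0.01,0,0.91],[0.008,0,0,0,0.91],[0.008,0,0,0,0.91],[0.006,0,0,0,0.91],[0.005,0,0,0,0.91],[0.005,0,0,0,0.91],[0.005,0,0,0,0.91],[0.005,0,0,0,0.91],[0.005,0,0,0,0.91],[0.005,0,0,0,0.91],[0.005,0,0,0,0.91],[0.005,0,0,0,0.91],[0,0,0,0,0.91]]]'
cat > chk.py <<'E'
from meas import *
import sys
fn=sys.argv[1]; cy=float(sys.argv[2])
T,o=pose(); w_=snap('wrist','w'+fn+'.png'); s=snap('scene','s'+fn+'.png'); print('tool',gf(o['tool_pos']),o['tool_pos'][2],o['opening'],o['orientation'][2]+97.5,o['force'])
g=G+cy*np.array([-np.sin(A),np.cos(A)])
for n,p in (('wrist',w_),('scene',s)):
    r=get('case',p,cl,(*g,A))
    if r: print(n,r[0],gf(r[0]),'dyaw',r[0][2]-A,*r[1:])
s2=s['color'][120:290,120:430,::-1]; cv2.imwrite('pics/s'+fn+'.png',cv2.resize(s2,None,fx=2.5,fy=2.5,interpolation=cv2.INTER_CUBIC))
E
python3 chk.py 10 0.115
```

```text
clock: 18.27
tool_pos: [0.6124, 0.205, 0.0411]
orientation: [180.0, -0.0, -97.3]
force: [0.4, 1.3, 2.0]
opening: 0.0075
tool [0.0009 0.2024] 0.04106634058392906 0.00750201018589433 0.2279963170354904 [0.3719 1.3176 1.9724]
wrist [ 0.6013  0.1273 -0.1246] [0.0001 0.124 ] dyaw 0.006447321244436838 0.07304360849704206 True 0.78
scene [ 0.6018  0.1287 -0.1433] [0.0004 0.1254] dyaw -0.012344886264680777 0.15539421729715963 False 0.8
```

View pics/w10.png

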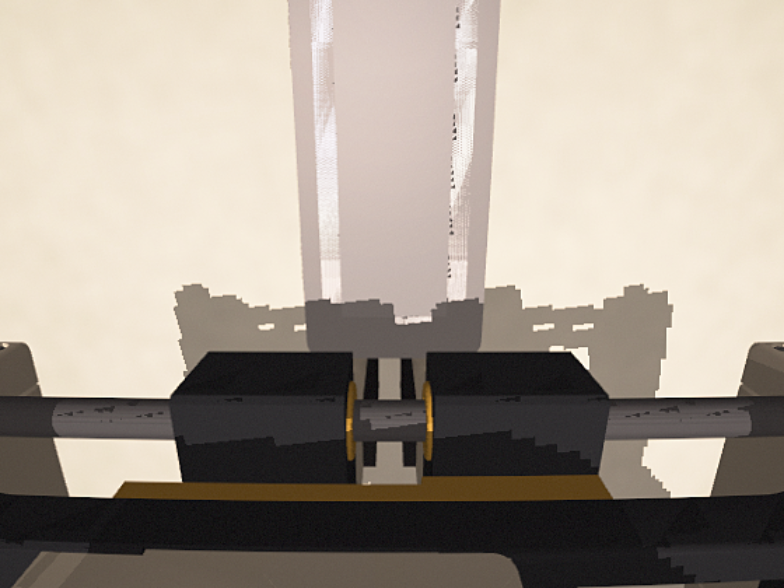

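View pics/s10.png

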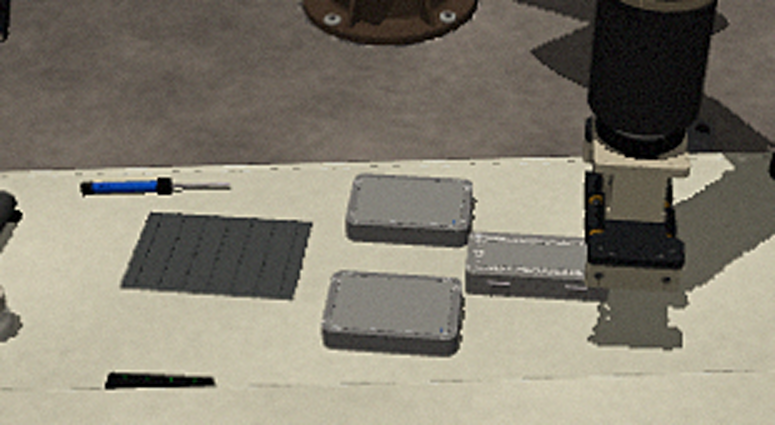

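The case nose is at the gap mouth and centred (x error about 0.3 mm). I keep pushing straight.

```bash
python3 -m handwheel '[[[0.005,0,0,0.002,0.91],[0.005,0,0,0.001,0.91],[0.005,0,0,0,0.91],[0.005,0,0,0,0.91],[0.005,0,0,0,0.91],[0.005,0,0,0,0.91],[0.005,0,0,0,0.91],[0.005,0,0,0,0.91],[0.005,0,0,0,0.91],[0.005,0,0,0,0.91],[0,0,0,0,0.91]]]'
python3 chk.py 11 0.074
```

```text
clock: 19.38
tool_pos: [0.6061, 0.1554, 0.0413]
orientation: [180.0, -0.0, -97.4]
force: [-0.9, 0.3, -0.1]
opening: 0.0075
tool [0.0012 0.1525] 0.04125459137516426 0.00748489503961544 0.051243516744861495 [-0.947   0.3359 -0.0676]
wrist [ 0.5953  0.0777 -0.1294] [0.0007 0.074 ] dyaw 0.0016068159855324726 0.07401371043117011 True 0.68
scene [ 0.5953  0.0789 -0.1725] [0.0005 0.0752] dyaw -0.04151303999512873 0.30043954149788843 False 0.75
```

View pics/s11.png

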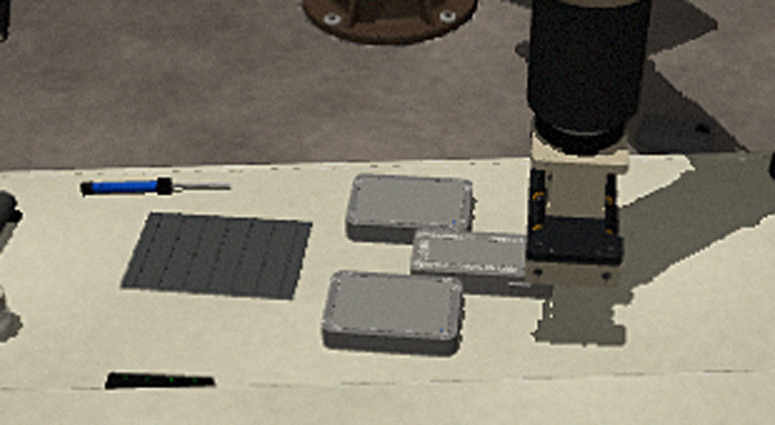

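View pics/w11.png

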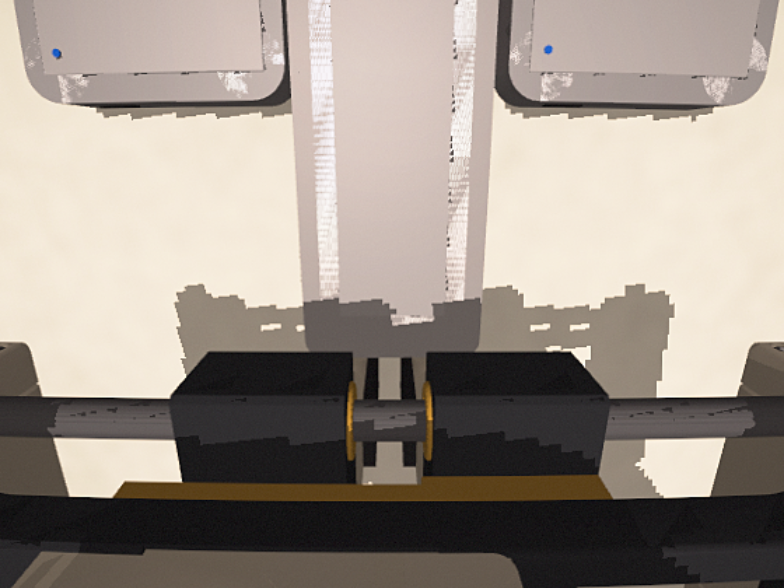

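```bash
python3 -m handwheel '[[[0.005,0,0,0,0.91],[0.005,0,0,0,0.91],[0.005,0,0,0,0.91],[0.005,0,0,0,0.91],[0.005,0,0,0,0.91],[0.005,0,0,0,0.91],[0.005,0,0,0,0.91],[0.005,0,0,0,0.91],[0.005,0,0,0,0.91],[0.005,0,0,0,0.91],[0.005,0,0,0,0.91],[0.005,0,0,0,0.91],[0.005,0,0,0,0.91],[0.005,0,0,0,0.91],[0,0,0,0,0.91]]]'
python3 chk.py 12 0.004
```

```text
clock: 20.83
tool_pos: [0.5969, 0.086, 0.0411]
orientation: [180.0, -0.0, -97.4]
force: [0.3, -0.5, -0.7]
opening: 0.008
tool [0.0011 0.0824] 0.04108746018065363 0.007988743255486435 0.053263133711723754 [ 0.3382 -0.4806 -0.7049]
scene [ 0.5805  0.0094 -0.1951] [-0.0051  0.0044] dyaw -0.0641023862343213 0.40905732539441086 False 0.82
```

View pics/w12.png

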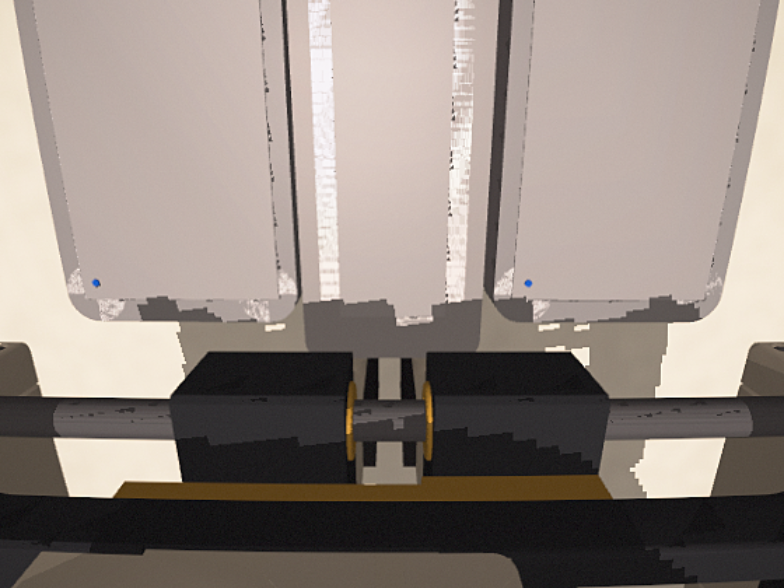

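View pics/s12.png

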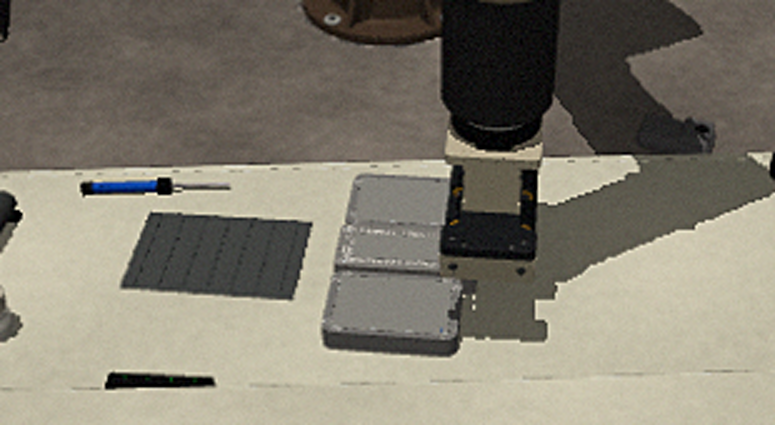

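```bash
python3 -m handwheel '[[[0.005,0,0,0,0.91],[0.005,0,0,0,0.91],[0.005,0,0,0,0.91],[0.005,0,0,0,0.91],[0.005,0,0,0,0.91],[0.005,0,0,0,0.91],[0.005,0,0,0,0.91],[0.005,0,0,0,0.91],[0.005,0,0,0,0.91],[0.005,0,0,0,0.91],[0.005,0,0,0,0.91],[0.005,0,0,0,0.91],[0.005,0,0,0,0.91],[0.005,0,0,0,0.91],[0,0,0,0,0.91]]]'
python3 chk.py 13 -0.066
```

```text
clock: 22.28
tool_pos: [0.588, 0.0167, 0.0412]
orientation: [180.0, -0.0, -97.4]
force: [0.6, -0.2, -0.5]
opening: 0.0081
tool [0.0014 0.0126] 0.04118678933489682 0.008060494852111423 0.05657269028043288 [ 0.6315 -0.1894 -0.4517]
wrist [ 0.5772 -0.0611 -0.1289] [ 0.0008 -0.0659] dyaw 0.0020558774552152936 0.07224737581466811 True 0.88
scene [ 0.5765 -0.0593 -0.1022] [-0.0001 -0.0642] dyaw 0.028796942091314753 0.36190254138493816 False 0.73
```

View pics/w13.png

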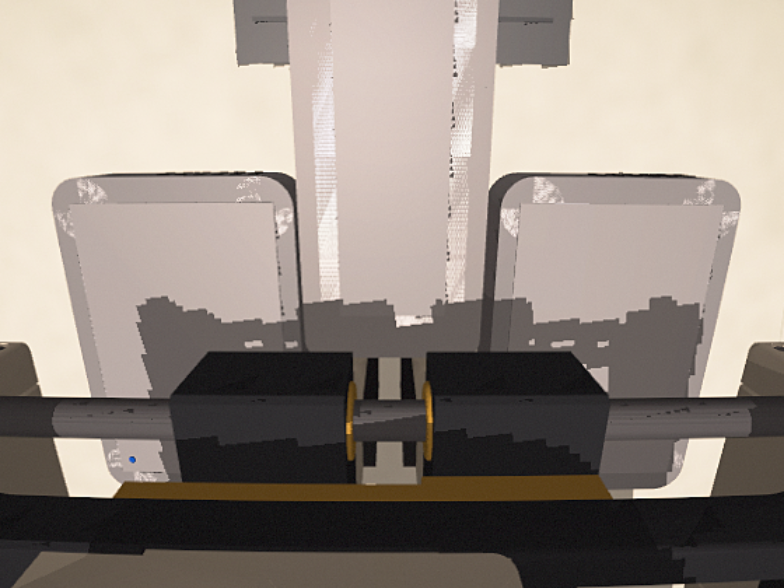

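View pics/s13.png

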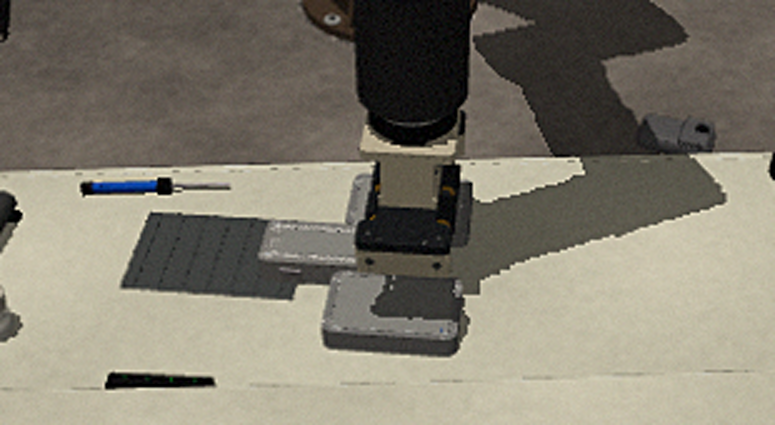

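```bash
python3 -m handwheel '[[[0.006,0,0,0,0.91],[0.006,0,0,0,0.91],[0.006,0,0,0,0.91],[0.006,0,0,0,0.91],[0.006,0,0,0,0.91],[0.006,0,0,0,0.91],[0.006,0,0,0,0.91],[0.006,0,0,0,0.91],[0.006,0,0,0,0.91],[0.006,0,0,0,0.91],[0.006,0,0,0,0.91],[0.006,0,0,0,0.91],[0.006,0,0,0,0.91],[0.006,0,0,0,0.91],[0.005,0,0,0,0.91],[0.005,0,0,0,0.91],[0.004,0,0,0,0.91],[0.004,0,0,0,0.91],[0.003,0,0,0,0.91],[0,0,0,0,0.91]]]'
python3 chk.py 14 -0.169
```

```text
clock: 24.15
tool_pos: [0.5744, -0.0871, 0.0411]
orientation: [180.0, -0.0, -97.4]
force: [0.1, -0.6, 0.3]
opening: 0.0081
tool [ 0.0014 -0.0922] 0.04105482045006354 0.008124600473078177 0.06423883541454245 [ 0.0524 -0.6089  0.2775]
wrist [ 0.5634 -0.1651 -0.1311] [ 0.0007 -0.1708] dyaw -0.000141571014610542 0.07360418776989919 True 0.56
scene [ 0.5641 -0.1651 -0.1602] [ 0.0014 -0.1708] dyaw -0.029222323278919438 0.36591968049700463 False 0.86
```

View pics/s14.png

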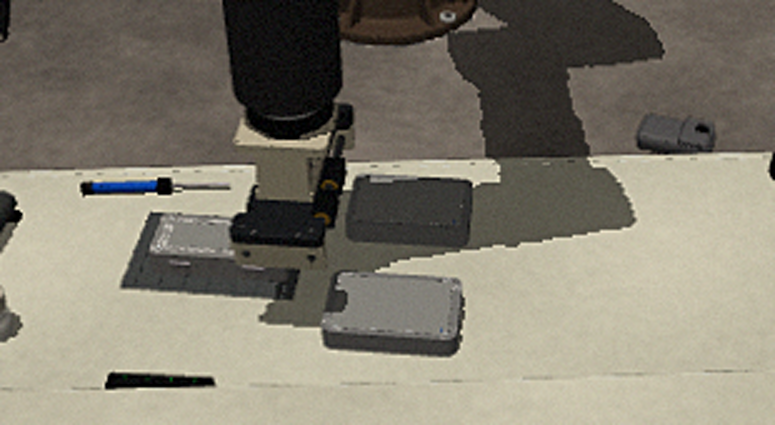

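Another 6 mm brings it to the mat centre (y ≈ -0.177). Then I back off and rise to check.

```bash
python3 -m handwheel '[[[0.003,0,0,0,0.91],[0.003,0,0,0,0.91],[0,0,0,0,0.91],[-0.006,0,0,0,0.91],[-0.01,0,0,0,0.91],[-0.004,0,-0.01,0,0.91],[0,0,-0.03,0,0.91],[0,0,-0.03,0,0.91],[0,0,-0.03,0,0.91],[-0.03,0,-0.02,0,0.91],[-0.03,0,0,0,0.91],[0,0,0,0,0.91],[0,0,0,0,0.91]]]'
python3 - <<'E'
from meas import *
T,o=pose(); print(o['tool_pos'],gf(o['tool_pos']))
ps={n:snap(n,n+'15.png') for n in('wrist','top','scene')}
for n,p in ps.items():
    m=get('mat',p,mt,(.559,-.170,A)); c=get('case',p,cl,(.562,-.172,A))
    print(n,m,c)
E
```

```text
clock: 25.43
tool_pos: [0.5846, -0.0111, 0.1624]
orientation: [-179.9, 0.0, -97.3]
force: [-0.4, -0.0, -0.5]
opening: 0.0078
[ 0.5846 -0.0111  0.1624] [ 0.0016 -0.0154]
wrist None None
top (array([ 0.5591, -0.1697, -0.1203]), np.float64(0.5064637250207897), np.False_, 0.93) (array([ 0.5632, -0.1673, -0.1364]), np.float64(0.07771580345285523), np.False_, 0.8)
scene (array([ 0.5611, -0.1713, -0.134 ]), np.float64(0.6588361382266894), np.False_, 0.88) (array([ 0.5629, -0.1691, -0.1379]), np.float64(0.04410908602391295), np.False_, 0.61)
```

View pics/scene15.png

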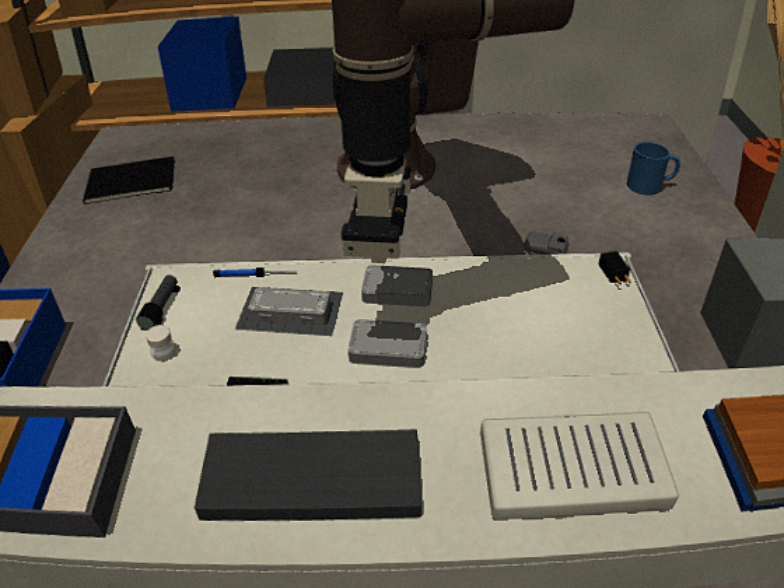

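View pics/wrist15.png

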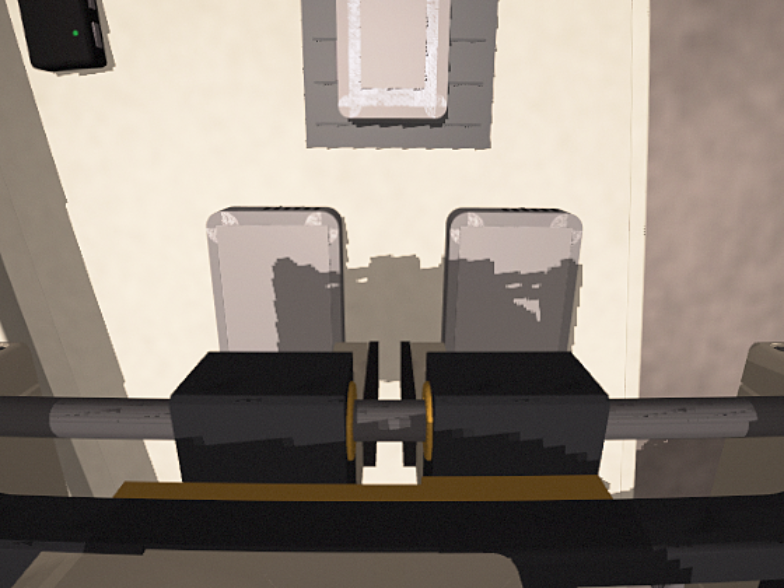

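View pics/top15.png

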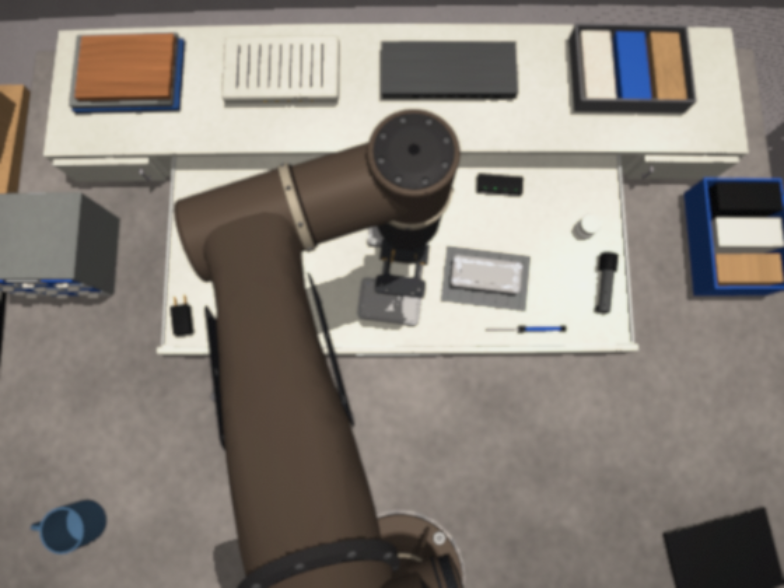

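```bash
python3 -c "
from plant import *
print(close_job())"
```

```text
the job is handed in; nothing more can be done
None
```

The job is handed in, with the case lying on the mat and its lid shut. It took about 25 s of the 70 s allowed. I tipped the lid shut, squared the case up to the gap with a sideways two-finger push, and then pushed it straight through and onto the mat.

- **Final position:** the top and scene cameras put the case about 4 mm off the mat's centre across and 1–3 mm along. Its angle to the mat is about 0.01 rad.
- **Lid and hand:** the lid looks flat and shut in all three last views. The hand is about 0.1 m above the drives and touching nothing.
- **Forces and bystanders:** the force readings at the end of each move never passed about 3 N. The bystanders in view look unmoved; I checked them by eye and did not measure them.

**What disagreed:**
- **Fingertips:** they sat about 17 mm behind the tool point, not 17 mm ahead as stated. My first lid push therefore passed over the lid without touching it. Both cameras showed this, so I corrected the height and the second push worked.
- **Last pose fits:** with the case covering much of the mat, the mat could not be refitted well at the end. I compared against its earlier clean fit instead. The wrist camera gave no pose fit in the final check, because the mat and case were cut off in its view, so the final numbers come from the other two cameras.

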